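Vent an air receiver and draw its tapered plug

TASK

Vent the small air receiver first by swinging its valve lever round until it lies in line over the outlet pipe, and leave it open. Then break the tapered plug free by twisting it in its slanting neck, draw it out, and stand it upright on its narrow end inside the steel tray, setting it down gently and leaving the other things on the counter where they are.

Things in the scene. Friction and masses are not known exactly. Their poses are not given: they have to be found in the camera images.
- valve_lever (a joint): Angle of the flat steel valve lever on top of the receiver: 0 = shut (straight across the outlet pipe, on the robot's side of the receiver), 1.57 = fully open at its stop (above the pipe, parallel to it). Opens clockwise seen from above. Starts between 0 and 0.4. Dry friction 0.15 N m: it stays where it is left, and a push of about 2 N on its side moves it.
- valve_pivot (a point): On the lever's vertical axis at mid-height of the bar, 226 mm above the counter. z up; -x is the direction of the shut lever, +y the direction in which the outlet pipe runs (16 mm diameter, its top 22 mm below this point). The top of the receiver is 51 mm below this point.
- valve_tip (a point): Middle of the free end of the valve lever, 95 mm from the pivot. The lever is a flat bar 16 mm wide and 14 mm high.
- tank: Air receiver: white cylinder 160 mm in diameter, 300 mm long, lying on two feet, fixed to the counter. Origin on the counter under its middle; its level axis is y, at 95 mm height. The valve stands on its top 80 mm towards +y, the neck 70 mm towards -y.
- neck: Steel filler neck on the receiver, 72 mm outer diameter, 50 mm bore. Origin in the middle of its mouth; z points out along its axis, 35 degrees from vertical towards the robot's side; y is along the receiver. A 4 mm high black rubber seal ring lies on the mouth.
- plug_mid (a point): Centre (half-way up) of the loose aluminium plug, 98 mm long, 0.27 to 0.45 kg. z runs from the narrow end to the T-handle. From the narrow flat end up: tapered shank 50 mm long (41 mm diameter at the end, 49 mm at the top), flange 64 mm diameter, 8 mm thick, stem 24 mm diameter, 18 mm long, T-handle. At the start it is seated in line with the neck (x, y, z alike), this point 3 mm out of the mouth.
- plug_bar (a point): Centre of the plug's T-handle bar, 38 mm along the plug's +z from its centre. The bar is 75 mm long (along the plug's y), 16 mm thick (along x), 22 mm high (along z); below it are 18 mm of free stem, then the flange.
- plug_foot (a point): Middle of the plug's narrow flat end. The taper bites: a straight pull does not move the plug. Twisting it about its axis, either way, against up to about 0.5 N m, frees it after some 35 degrees (the seal then lifts it 3 mm). Turned 55 to 110 degrees from the start it slides straight out along the neck's axis; after 50 mm of travel it is clear.
- tray_in (a point): Centre of the inner floor (4 mm above the counter) of the square open steel tray, 170 mm outside, walls 4 mm thick, 30 mm high, fixed to the counter. z up. It stands on the left or the right in front of the receiver; on the other side stands a loose round grey filter, 116 mm diameter, 54 mm high.
Things that resemble listed ones, but are neither listed nor needed, are in the scene too. What is shaped like the part that bears plug_mid but green, red or yellow is not meant.

How it is judged:
By the outcome, as a careful person would: the job done as asked, in the order asked, and still so for the second after the job is handed in, with the robot touching nothing.
It also fails if it takes over 61 s, if anything falls off the work surface, if the arm or the gripper's body presses on something with over 40 N, if the wrist force passes 120 N, or if a joint passes its speed limit or range.

ROBOT

A 6-joint arm with a two-finger parallel gripper is mounted at the origin on the work surface. World frame = base frame: x ahead of the robot, y to its left, z up, the work surface at z = 0. Lengths are in m, angles in rad, forces in N, time in s.
With the tool pointing down it reaches from about 0.25 to 0.775 m from the base axis. Payload 4 kg.
Tool frame: the origin (TCP) lies at the very end of the fingers, on their centre line; the grasp point (between the pads) lies 19 mm behind it (robot.grip_point_offset is the distance from the TCP to the grasp point, in m); z points along the fingers, x is the direction in which the jaws open and shut, and the axes are right-handed (so a half turn about z gives the same grasp; the last joint's range is limited). The gripper opens to 94 mm and grips with 3 to 60 N. Pads are 16 mm wide; open, the fingers measure 119 mm over their backs; the gripper's body (75 mm by 177 mm) begins 78 mm behind the grasp point.
Start: joints at [0.999, 0.087, 1.371, -0, 1.684, -0.103], TCP at [0.249, 0.491, 0.206] pointing down, gripper open.
Joint ranges: [-3.1, 3.1], [-0.76, 2.03], [0.27, 2.55], [-1.08, 4.22], [0.17, 2.65], [-2.57, 2.57]. Speed limits (rad/s): [2.79, 2.79, 3.14, 3.14, 3.14, 3.14].

INTERFACE

Orientations are given as [roll, pitch, yaw] about the fixed x, y, z axes, in that order (R = Rz(yaw) Ry(pitch) Rx(roll)).
In Python, from bench import robot gives the robot as it stands.
- The arm moves only by the shell command python3 -m inch 'ROWS'. ROWS is text: rows parted by semicolons, each of 5 numbers parted by spaces: the shift along the tool's x, y, z in cm, then the turn about the tool's z in rad, then the closure, from 0 (fully open) to 1 (shut). In form: tx ty tz spin claw; .... A call has 1 to 20 rows; each row is the pose to reach, as a shift and turn from the pose measured when the call began, along the tool's axes at that moment; what a row does not reach only later rows make up. A row lasts 1/12 s, in which the tool goes at most 41.7 mm and 7.16 degrees, less where a joint would pass 70% of its speed; a pose out of reach is approached as far as the arm can. A call with a gripper value outside its range is refused whole. The fingers move at their own pace and stop on an object; the grip force is fixed at half the most. Time passes only in rows, so rows that repeat a pose let the fingers close. It gives the time, the measured TCP pose, the force and the opening at its end, in the units of the state.
- robot.get_obs(): the state, without advancing time (a new reading comes with each control period).
- robot.snapshot(name): name is "scene" or "top"; returns (picture, depth): 400x640x3 uint8, blue, green, red; 400x640 float32, m along the optical axis (not along the pixel's ray), 0 where there is no reading.
- robot.camera_info(name): a dict with "K" (3x3 intrinsics, pixels), "extrinsics" (4x4, takes a point from world to camera coordinates). Camera axes: x right, y down, z forward; pixel columns grow to the right and rows downward; lengths in m; the calibration is good to about 2 mm. A picture is of the moment at which its call begins. camera_info takes no time and is no camera call.
- robot.close_job(): hands the job in, once; it reports no verdict.
The state is a dict: "time": time; "joint_positions": joint angles; "qvel": joint speeds; "joint_torque": joint torques, N m; "tool_pos": TCP position; "ee_rot": TCP orientation; "wrist_force": force on the tool from outside, world axes, zero at the start; "wrist_torque": the same for the moment, N m; "width": finger opening in m.
Only numpy, scipy, OpenCV 4.12 (cv2) and the standard library are available. Lean on these libraries where they do the work, as an engineer would, in place of code of your own. Each camera call takes 0.05 s, during which the arm holds its last target.

## Working session

There is one attempt and no reset: what is moved stays moved. The work goes in short steps, Python scripts to look and compute and a shell command to move; the robot and the scene stay as the last step left them, time stands still between calls to the robot, and variables do not carry over. Pictures are saved under pics/ and viewed, and the job is handed in when it is done.

```bash
ls; mkdir -p pics; python3 - <<'E'
from bench import robot
import cv2,numpy as np
np.set_printoptions(precision=4,suppress=True)
print(robot.get_obs())
for n in("scene","top"):
    im,d=robot.snapshot(n); cv2.imwrite(f"pics/{n}0.png",im); np.save(f"pics/{n}0.npy",d)
    print(n,robot.camera_info(n))
print(robot.grip_point_offset)
E
```

```text
pics
{'time': 0.0, 'joint_positions': array([ 0.9989,  0.0879,  1.3722, -0.    ,  1.6836, -0.1031]), 'qvel': array([-0.0005, -0.002 ,  0.    , -0.0002,  0.0009, -0.0003]), 'joint_torque': array([ -0.001 , -34.0187, -30.2425,   0.0716,   0.0331,  -0.0002]), 'tool_pos': array([0.2482, 0.4902, 0.2043]), 'ee_rot': array([-3.1414,  0.0021,  1.102 ]), 'wrist_force': array([-0.1405,  0.3815,  0.6358]), 'wrist_torque': array([ 0.0125, -0.006 , -0.032 ]), 'width': 0.09422782065340334}
scene {'K': array([[390.216 ,   0.    , 315.5936],
       [  0.    , 390.216 , 196.9297],
       [  0.    ,   0.    ,   1.    ]]), 'extrinsics': array([[ 0.6835,  0.7296,  0.0213, -0.3326],
       [ 0.512 , -0.4585, -0.7264, -0.1465],
       [-0.5203,  0.5074, -0.6869,  1.2937],
       [ 0.    ,  0.    ,  0.    ,  1.    ]])}
top {'K': array([[512.0512,   0.    , 306.2342],
       [  0.    , 512.0512, 199.8035],
       [  0.    ,   0.    ,   1.    ]]), 'extrinsics': array([[-0.0059, -1.    , -0.0005, -0.0102],
       [-0.9913,  0.0059, -0.1312,  0.5072],
       [ 0.1312, -0.0003, -0.9914,  1.4775],
       [ 0.    ,  0.    ,  0.    ,  1.    ]])}
0.0188
```

View pics/scene0.png

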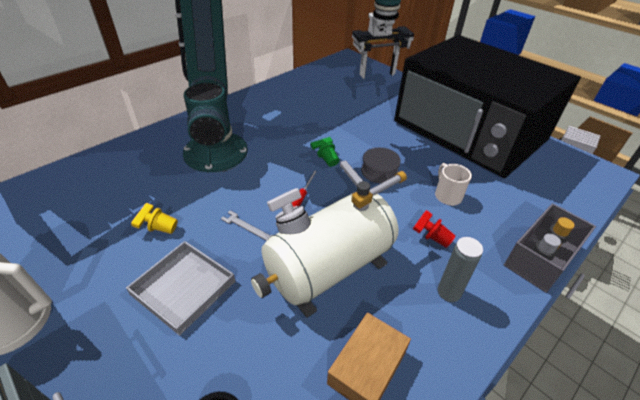

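View pics/top0.png

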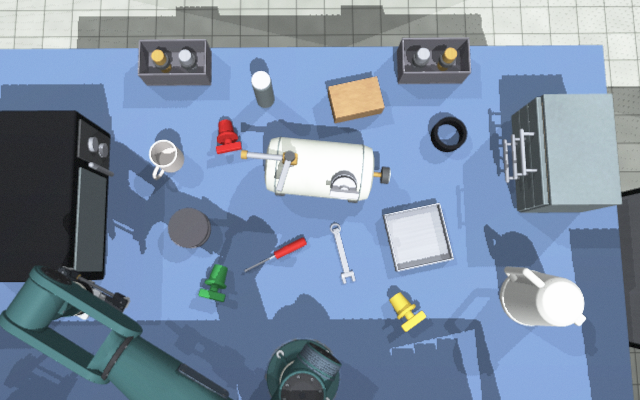

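Top view: the receiver is at (320,168). The lever runs from its pivot (289,157) to its tip (281,190), and the pipe ends at (243,155). The tray is at (418,237), on the robot's right, and the filter at (189,228). 
Plug candidates in the top view are the aluminium one in the neck (345,182), red (228,135), green (214,282) and yellow (406,310). The uncoloured one in the neck fits, so I'll confirm it with enlarged crops.

```bash
python3 - <<'E'
import cv2,numpy as np
a=cv2.imread("pics/top0.png")[120:220,225:400]; b=cv2.imread("pics/scene0.png")[145:285,240:415]
cv2.imwrite("pics/crop_top.png",cv2.resize(a,None,fx=4.5,fy=4.5,interpolation=cv2.INTER_CUBIC))
cv2.imwrite("pics/crop_scene.png",cv2.resize(b,None,fx=4.2,fy=4.2,interpolation=cv2.INTER_CUBIC))
E
```

```text
(no output)
```

View pics/crop_top.png

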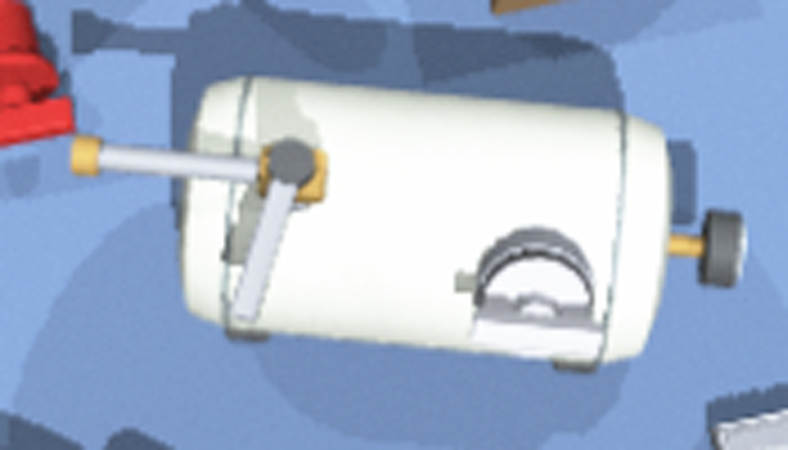

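View pics/crop_scene.png

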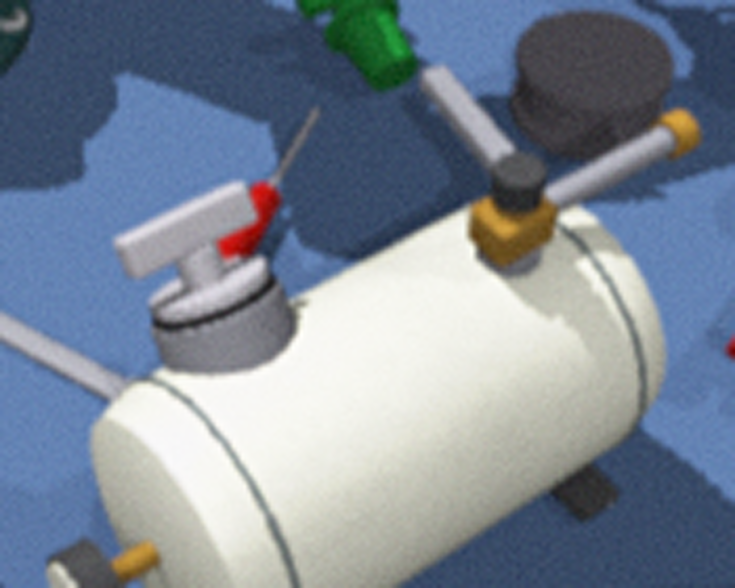

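The crops confirm it: the bare-metal T-plug sits in the slanted neck on the seal, with its bar along the receiver. The lever is just off shut, under the dark cap. Next I'll measure positions.

```bash
cat > h.py <<'E'
import numpy as np,cv2
from bench import robot
from scipy.spatial.transform import Rotation as Rn
np.set_printoptions(precision=4,suppress=True)
def cam(n):
    c=robot.camera_info(n); return c["K"],c["extrinsics"]
def ray(n,u,v):
    K,E=cam(n); d=E[:3,:3].T@np.linalg.solve(K,[u,v,1]); o=-E[:3,:3].T@E[:3,3]; return o,d
def onz(n,u,v,z):
    o,d=ray(n,u,v); return o+d*(z-o[2])/d[2]
def two(p1,p2):
    o1,d1=ray("top",*p1);o2,d2=ray("scene",*p2)
    A=np.c_[d1,-d2]; s=np.linalg.lstsq(A,o2-o1,rcond=None)[0]
    a=o1+d1*s[0];b=o2+d2*s[1]; return (a+b)/2,np.linalg.norm(a-b)
def proj(n,P):
    K,E=cam(n); q=K@(E[:3,:3]@np.asarray(P)+E[:3,3]); return q[:2]/q[2]
def cloud(n,d):
    K,E=cam(n); v,u=np.mgrid[:400,:640]; p=np.stack([(u-K[0,2])/K[0,0]*d,(v-K[1,2])/K[1,1]*d,d],-1)
    return (p-E[:3,3])@E[:3,:3]
E
python3 - <<'E'
from h import *
t=lambda x,y:(x/4.5+225-.4,y/4.5+120-.4); s=lambda x,y:(x/4.2+240-.4,y/4.2+145-.4)
a=onz("top",*t(255,170),.196);b=onz("top",*t(88,157),.196);print("pipe",a,b,"yaw",np.arctan2(-(b-a)[0],(b-a)[1]))
a=onz("top",*t(278,190),.233);b=onz("top",*t(247,316),.233);print("lever",a,b,np.arctan2(*(b-a)[[1,0]]))
print("hub 2view",two(t(293,162),s(520,168)))
for z in(.226,.24):print("hub",onz("top",*t(293,162),z))
P=cloud("top",np.load("pics/top0.npy"));Q=cloud("scene",np.load("pics/scene0.npy"))
# tank: white pts
im=cv2.imread("pics/top0.png")
print("depth bar top", [P[v,u] for u,v in [(335,193),(345,194),(355,195),(340,195),(350,196)]])
print("depth bar scene", [Q[v,u] for u,v in [(275,202),(285,197),(295,192),(285,201)]])
print("lever top",[P[v,u] for u,v in [(287,163),(285,170),(283,178),(281,186)]],"hub",P[155,290])
print("lever scene",[Q[v,u] for u,v in [(345,165),(350,172),(356,179)]])
# tray corners
for c in[(384,214),(441,204),(452,260),(398,271)]:print("traytop",onz("top",*c,.034))
E
```

```text
pipe [0.5999 0.0526 0.196 ] [0.6083 0.1514 0.196 ] yaw -0.08515023252193188
lever [0.58   0.0376 0.233 ] [0.507  0.0553 0.233 ] 2.903564442503379
hub 2view (array([0.5963, 0.0295, 0.2363]), np.float64(0.001844297365358024))
hub [0.5979 0.0291 0.226 ]
hub [0.5948 0.0287 0.24  ]
depth bar top [array([ 0.4988, -0.0873,  0.2268]), array([ 0.496 , -0.113 ,  0.2271]), array([ 0.494 , -0.1392,  0.2215]), array([ 0.494 , -0.1003,  0.2235]), array([ 0.4915, -0.1263,  0.2213])]
depth bar scene [array([ 0.5008, -0.1355,  0.2223]), array([ 0.5032, -0.1105,  0.2225]), array([ 0.5066, -0.0855,  0.2239]), array([ 0.5075, -0.1143,  0.2163])]
lever top [array([0.5766, 0.0359, 0.2344]), array([0.5585, 0.0411, 0.2334]), array([0.5366, 0.046 , 0.2389]), array([0.5167, 0.0513, 0.2343])] hub [0.5967 0.028  0.2383]
lever scene [array([0.5224, 0.0512, 0.2342]), array([0.5477, 0.0408, 0.235 ]), array([0.5737, 0.032 , 0.2363])]
traytop [ 0.4636 -0.2415  0.034 ]
traytop [ 0.4923 -0.4101  0.034 ]
traytop [ 0.3282 -0.4355  0.034 ]
traytop [ 0.2975 -0.2777  0.034 ]
```

```bash
python3 - <<'E'
import cv2
a=cv2.imread("pics/top0.png")[195:285,370:465]; b=cv2.imread("pics/scene0.png")[180:245,260:315]
cv2.imwrite("pics/crop_tray.png",cv2.resize(a,None,fx=6,fy=6,interpolation=cv2.INTER_CUBIC))
cv2.imwrite("pics/crop_plug.png",cv2.resize(b,None,fx=9,fy=9,interpolation=cv2.INTER_CUBIC))
E
```

```text
(no output)
```

View pics/crop_tray.png

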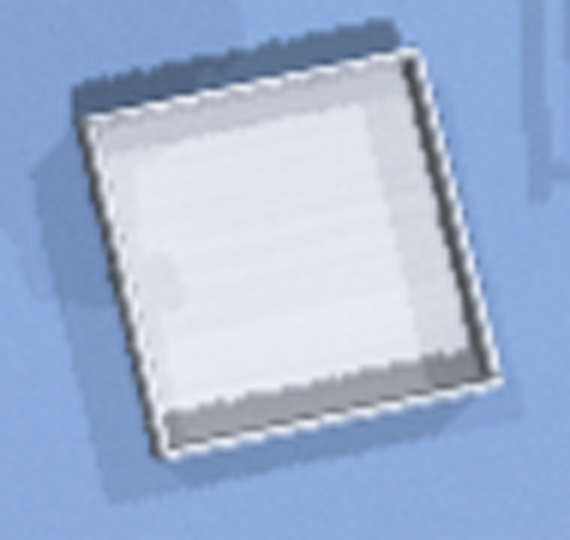

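View pics/crop_plug.png

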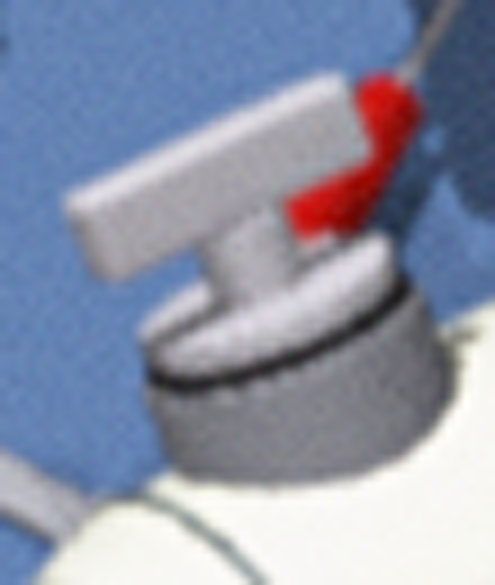

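```bash
python3 - <<'E'
from h import *
yaw=-.085; Rt=Rn.from_euler('z',yaw).as_matrix(); Rneck=Rt@Rn.from_euler('y',-np.radians(35)).as_matrix()
print("neck z",Rneck[:,2])
piv=np.array([.598,.029,.226]); ax=piv-Rt[:,1]*.15; ax[2]=.095
print("axis under neck",ax)
for n in("top","scene"):
    C=cloud(n,np.load(f"pics/{n}0.npy")).reshape(-1,3)
    L=(C-ax)@Rneck; 
    m=(abs(L[:,1])<.06)&(abs(L[:,0])<.05)&(L[:,2]>.09)
    L=L[m]; print(n,len(L)," max z",np.percentile(L[:,2],[5,50,95,99]))
    for lo,hi in((.10,.115),(.115,.125),(.125,.135),(.135,.145),(.145,.155),(.155,.165),(.165,.175),(.175,.185),(.185,.2)):
        q=L[(L[:,2]>lo)&(L[:,2]<=hi)]
        if len(q)>3:print(lo,len(q),"x",np.percentile(q[:,0],[2,50,98])*1e3,"y",np.percentile(q[:,1],[2,50,98])*1e3)
# tank body extents (white), axis check using tank-top
im=cv2.imread("pics/top0.png"); C=cloud("top",np.load("pics/top0.npy"))
T=(C.reshape(-1,3)-ax)@Rt
m=(T[:,1]>.04)&(T[:,1]<.11)&(T[:,2]>.0)&(T[:,2]<.09)&(abs(T[:,0])<.1)
q=T[m]; A=np.c_[2*q[:,0],2*q[:,2],np.ones(len(q))]; s=np.linalg.lstsq(A,(q[:,[0,2]]**2).sum(1),rcond=None)[0]
print("cyl centre offs x,z",s[:2],"r",np.sqrt(s[2]+s[0]**2+s[1]**2),len(q))
# yaw from tank side: ridge of max z? x centre by slices
for y0 in np.arange(-.05,.2,.025):
    q=T[(abs(T[:,1]-y0)<.012)&(T[:,2]>.0)&(T[:,2]<.083)&(abs(T[:,0])<.082)]
    A=np.c_[2*q[:,0],2*q[:,2],np.ones(len(q))]; s=np.linalg.lstsq(A,(q[:,[0,2]]**2).sum(1),rcond=None)[0]; print(round(y0,3),s[:2],len(q))
E
```

```text
neck z [-0.5715  0.0487  0.8192]
axis under neck [ 0.5853 -0.1205  0.095 ]
top 635  max z [0.0975 0.1181 0.1576 0.1604]
0.1 185 x [-16.545   18.7764  32.8421] y [-31.4215   1.5166  35.2892]
0.115 140 x [-29.832   11.2675  27.9319] y [-25.1991   3.9643  30.6747]
0.125 21 x [ 2.5687  6.9676 10.5283] y [-8.5787  2.5914 21.9175]
0.135 41 x [2.8529 5.494  9.5952] y [-32.291   -0.4065  34.3128]
0.145 105 x [-10.1555   3.8196   7.8185] y [-33.5064   2.8066  38.7346]
0.155 98 x [-7.963  -1.0928  6.4204] y [-33.5583   1.7634  36.2339]
scene 1040  max z [0.0938 0.1185 0.1575 0.1586]
0.1 245 x [-7.1321 25.0088 33.5363] y [-33.0537 -11.2     29.2342]
0.115 197 x [-25.3093   9.0717  29.4127] y [-28.6665  -5.3049  28.7165]
0.125 51 x [-2.3788  6.9745 10.5809] y [-9.4304 -2.4625 10.9624]
0.135 137 x [-1.4644  5.0883  7.7588] y [-34.8218  -0.4768  36.4011]
0.145 163 x [-4.7115  5.4269  7.698 ] y [-35.1425  -1.0134  37.0069]
0.155 96 x [-7.9136  3.0389  7.2279] y [-34.4499  -2.3916  35.6986]
cyl centre offs x,z [-0.002   0.0018] r 0.07828191482676994 1430
-0.05 [-0.0037  0.0019] 433
-0.025 [-0.0051  0.0016] 283
0.0 [0.0013 0.0099] 229
0.025 [-0.0041  0.0026] 296
0.05 [-0.0026  0.0018] 476
0.075 [-0.0019  0.0006] 478
0.1 [-0.0013  0.0013] 471
0.125 [-0.0012  0.0015] 454
0.15 [-0.0008  0.0022] 329
0.175 [0.0002 0.0005] 284
```

Measurements so far:

| Item | Estimate |
|---|---|
| Receiver yaw | about -0.09 |
| Valve pivot | (0.598, 0.029) |
| Lever opening | about 0.15 rad |
| Plug bar centre | (0.501, -0.112, 0.215) |
| Tray centre | (0.395, -0.341), yaw 0.17 |

I'll do the valve first, pushing with closed fingers from the lever's right side.

```bash
cat >> h.py <<'E'
yaw=-.09; piv=np.array([.598,.029,.226]); Rt=Rn.from_euler('z',yaw).as_matrix(); Rneck=Rt@Rn.from_euler('y',-np.radians(35)).as_matrix()
bar0=np.array([.5013,-.1125,.2154])
def go(P,y=None,lab=""):
    o=robot.get_obs(); R=Rn.from_euler('xyz',o["ee_rot"]).as_matrix(); c=np.arctan2(R[1,0],R[0,0])
    d=R.T@(np.asarray(P)-o["tool_pos"])*100; sp=0 if y is None else -((y-c+np.pi)%(2*np.pi)-np.pi)
    print(lab,"rows: %.1f %.1f %.1f %.3f"%(*d,sp))
def levpt(a,r=.07,s=.021,z=.210):
    t=Rt@np.array([-r*np.cos(a)-s*np.sin(a), r*np.sin(a)-s*np.cos(a),0]); return np.array([*(piv+t)[:2],z])
E
python3 - <<'E'
from h import *
p=levpt(.15,s=.036); print(p)
go([.249,.491,.33],-.09); go([*p[:2],.33],-.09); go(p,-.09)
E
```

```text
[0.5214 0.0107 0.21  ]
 rows: 0.1 0.0 -12.6 1.192
 rows: -30.5 46.0 -12.5 1.192
 rows: -30.4 46.0 -0.5 1.192
```

```bash
python3 -m inch '0 0 -12.5 0.3 1; 0 0 -12.5 0.3 1; 0 0 -12.5 0.3 1; -30.5 46 -12.5 1.19 1; -30.5 46 -12.5 1.19 1; -30.5 46 -12.5 1.19 1; -30.5 46 -12.5 1.19 1; -30.5 46 -12.5 1.19 1; -30.5 46 -12.5 1.19 1; -30.5 46 -12.5 1.19 1; -30.5 46 -12.5 1.19 1; -30.5 46 -12.5 1.19 1; -30.5 46 -12.5 1.19 1; -30.5 46 -12.5 1.19 1; -30.5 46 -12.5 1.19 1; -30.5 46 -12.5 1.19 1; -30.5 46 -12.5 1.19 1; -30.5 46 -12.5 1.19 1; -30.5 46 -12.5 1.19 1; -30.5 46 -12.5 1.19 1'; python3 - <<'E'
from h import *
print(robot.get_obs()["time"]); go(levpt(.15,s=.036),-.09)
for a in(.15,.35,.55,.75,.95,1.15,1.35,1.57): go(levpt(a,s=.021),-.09,a)
im,_=robot.snapshot("top");cv2.imwrite("pics/t1.png",im[80:280,180:420].repeat(3,0).repeat(3,1))
E
```

```text
time: 1.77
tool_pos: [0.5204, 0.0119, 0.3301]
ee_rot: [3.141, 0.001, -0.086]
wrist_force: [0.3, 1.0, -0.8]
width: 0.0004
1.7667
 rows: 0.1 0.1 12.0 0.004
0.15 rows: 0.4 -1.4 12.0 0.004
0.35 rows: 0.3 -2.8 12.0 0.004
0.55 rows: 0.5 -4.3 12.0 0.004
0.75 rows: 1.1 -5.6 12.0 0.004
0.95 rows: 1.8 -6.9 12.0 0.004
1.15 rows: 2.8 -7.9 12.0 0.004
1.35 rows: 4.0 -8.8 12.0 0.004
1.57 rows: 5.5 -9.4 12.0 0.004
```

View pics/t1.png

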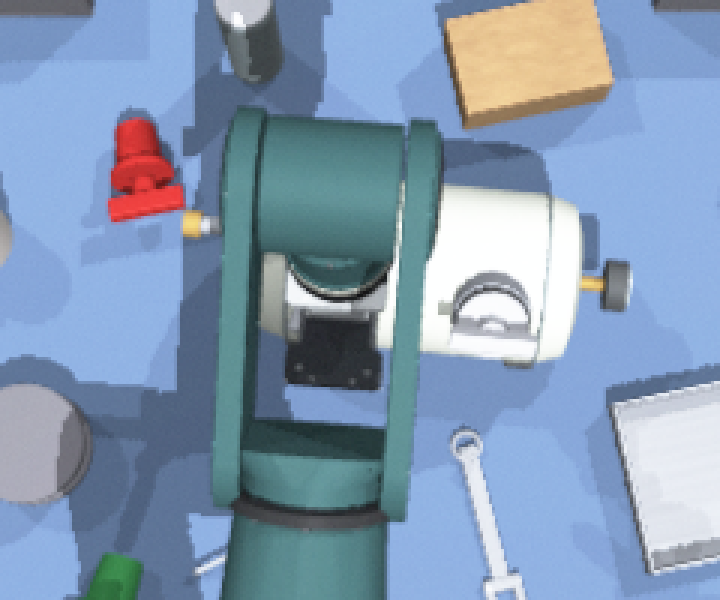

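The top view shows the arm hovering over the lever side, and the plug at crop (490,310) is untouched. I'll descend and sweep.

```bash
python3 -m inch '0 0 6 0 1; 0 0 12 0 1; 0 0 12 0 1; 0 0 12 0 1; 0.3 -1.4 12 0 1; 0.3 -2.1 12 0 1; 0.3 -2.8 12 0 1; 0.4 -3.5 12 0 1; 0.5 -4.3 12 0 1; 0.8 -5 12 0 1; 1.1 -5.6 12 0 1; 1.4 -6.3 12 0 1; 1.8 -6.9 12 0 1; 2.3 -7.4 12 0 1; 2.8 -7.9 12 0 1; 3.4 -8.4 12 0 1; 4 -8.8 12 0 1; 4.7 -9.1 12 0 1; 5 -9.2 12 0 1; 5 -9.2 12 0 1'; python3 - <<'E'
from h import *
im,_=robot.snapshot("scene");cv2.imwrite("pics/s2.png",cv2.resize(im[130:280,250:430],None,fx=4,fy=4))
im,_=robot.snapshot("top");cv2.imwrite("pics/t2.png",cv2.resize(im[120:220,225:400],None,fx=4.5,fy=4.5))
E
```

```text
time: 3.48
tool_pos: [0.579, 0.1, 0.2099]
ee_rot: [3.142, 0.0, -0.085]
wrist_force: [0.2, 0.8, 0.1]
width: 0.0001
```

View pics/s2.png

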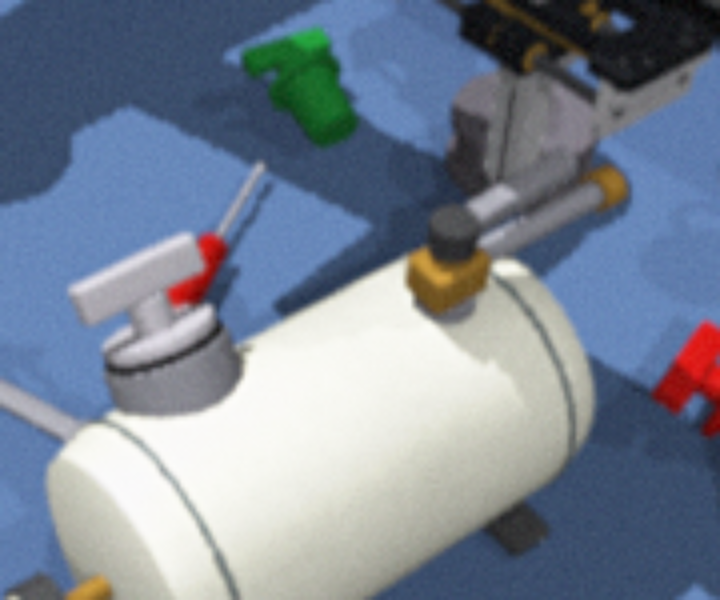

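The scene view shows the lever almost over the pipe (crop (470,205) to (560,160)). I'll push on in small steps until it reaches the stop.

```bash
for i in 1; do python3 -m inch '0.3 0 0 0 1; 0.5 0 0 0 1; 0.5 0 0 0 1'; done; python3 - <<'E'
from h import *
print(robot.get_obs()["tool_pos"],robot.get_obs()["wrist_force"],levpt(1.57))
im,d=robot.snapshot("scene");cv2.imwrite("pics/s3.png",cv2.resize(im[150:230,330:430],None,fx=6,fy=6))
E
```

```text
time: 3.83
tool_pos: [0.5836, 0.0999, 0.2104]
ee_rot: [-3.141, -0.0, -0.085]
wrist_force: [-1.7, 1.5, -0.1]
width: 0.0002
[0.5836 0.0999 0.2104] [-1.6542  1.5105 -0.0563] [0.5833 0.1006 0.21  ]
```

View pics/s3.png

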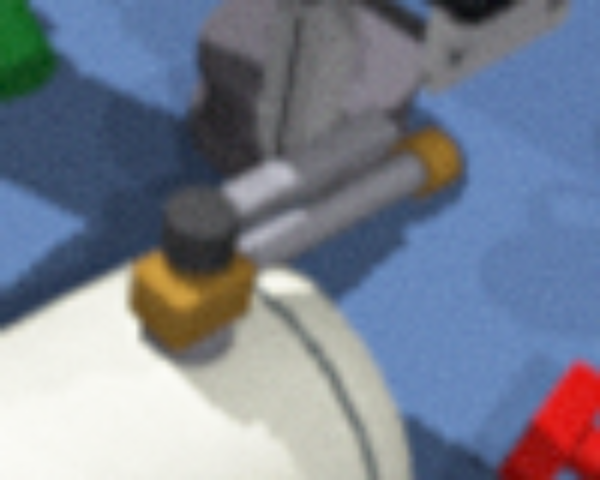

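```bash
python3 -m inch '0.2 0 0 0 1; 0.2 0 0 0 1';python3 -m inch '0.2 0 0 0 1; 0.2 0 0 0 1'; python3 -m inch '0.2 0 0 0 1; 0.2 0 0 0 1'
```

```text
time: 4.05
tool_pos: [0.5848, 0.0997, 0.2104]
ee_rot: [-3.141, 0.002, -0.085]
wrist_force: [-3.8, 0.6, -0.4]
width: 0.0005
time: 4.22
tool_pos: [0.5848, 0.0997, 0.2104]
ee_rot: [-3.141, 0.007, -0.085]
wrist_force: [-8.2, 0.5, 1.7]
width: 0.0004
time: 4.38
tool_pos: [0.5847, 0.0997, 0.2104]
ee_rot: [-3.141, 0.012, -0.085]
wrist_force: [-7.8, 1.2, 1.7]
width: 0.0006
```

The lever is against its stop: it stays at x=0.5848 while the force rises to about 8 N. I'll retreat, reopen to about 42 mm and move over the plug.

```bash
python3 -m inch '-1.5 0 0 0 1; -3 0 0 0 1; -3 0 0 0 1; -3 0 -5 0 1; -3 0 -10 0 0.55; -3 0 -10 0 0.55;-3 0 -10 0 0.55'; python3 - <<'E'
from h import *
go([*bar0[:2],.31],-.09)
im,d=robot.snapshot("scene");cv2.imwrite("pics/s4.png",cv2.resize(im[130:280,250:430],None,fx=4,fy=4))
im,d=robot.snapshot("top");cv2.imwrite("pics/t4.png",cv2.resize(im[120:220,225:400],None,fx=4.5,fy=4.5))
E
```

```text
time: 4.97
tool_pos: [0.5588, 0.1019, 0.3175]
ee_rot: [-3.14, -0.002, -0.085]
wrist_force: [-0.6, 0.3, 1.2]
width: 0.0173
 rows: -3.9 21.9 0.7 0.005
```

View pics/s4.png

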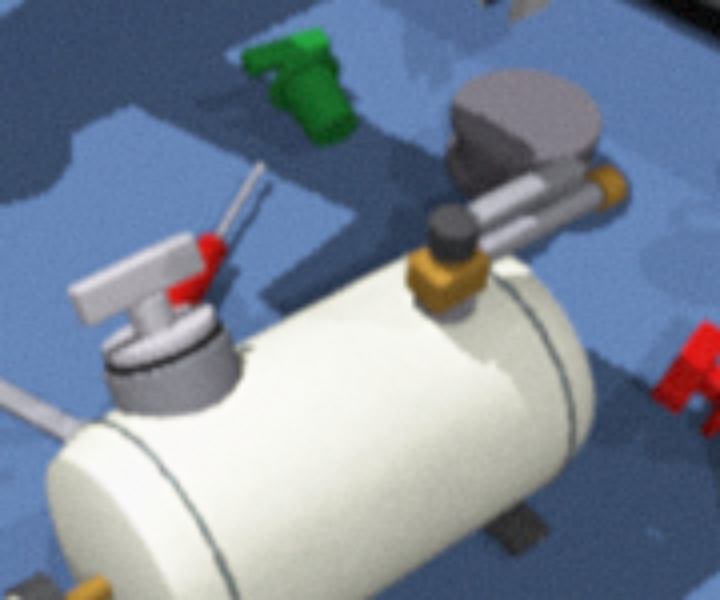

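The lever lies parallel above the pipe (crop (480,205) to (585,165)), so the valve is open. Now to the plug.

```bash
python3 -m inch '-3.9 21.9 0.7 0 0.55;-3.9 21.9 0.7 0 0.55;-3.9 21.9 0.7 0 0.55;-3.9 21.9 0.7 0 0.55;-3.9 21.9 0.7 0 0.55;-3.9 21.9 0.7 0 0.55;-3.9 21.9 0.7 0 0.55;-3.9 21.9 0.7 0 0.55;-3.9 21.9 0.7 0 0.55;-3.9 21.9 0.7 0 0.55'; python3 - <<'E'
from h import *
go([*bar0[:2],.208],-.09)
im,d=robot.snapshot("scene");cv2.imwrite("pics/s5.png",cv2.resize(im[110:280,210:390],None,fx=3.5,fy=3.5))
E
```

```text
time: 5.9
tool_pos: [0.4999, -0.1118, 0.3039]
ee_rot: [-3.141, 0.009, -0.083]
wrist_force: [-0.3, -0.5, 0.2]
width: 0.0424
 rows: 0.2 0.1 9.6 0.007
```

View pics/s5.png

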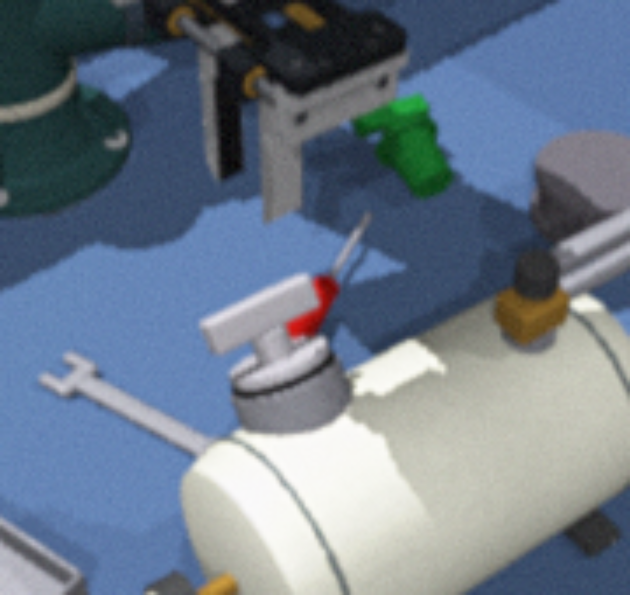

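The fingers hover above the bar, one on each side, with a 42 mm gap. I'll descend, then start the spin.

```bash
python3 -m inch '0.2 0.1 3 0 0.55; 0.2 0.1 6 0 0.55; 0.2 0.1 8 0 0.55; 0.2 0.1 9.5 0 0.55; 0.2 0.1 9.5 0 0.55'; python3 -m inch '0 0 0 0.1 0.55; 0 0 0 0.2 0.55; 0 0 0 0.3 0.55; 0 0 0 0.4 0.55; 0 0 0 0.5 0.55; 0 0 0 0.6 0.55; 0 0 0 0.7 0.55; 0 0 0 0.8 0.55; 0 0 0 0.9 0.55; 0 0 0 1 0.55'; python3 - <<'E'
from h import *
print(robot.get_obs()["wrist_torque"])
im,d=robot.snapshot("scene");cv2.imwrite("pics/s6.png",cv2.resize(im[110:280,210:390],None,fx=3.5,fy=3.5))
E
```

```text
time: 6.37
tool_pos: [0.4998, -0.111, 0.2051]
ee_rot: [-3.139, 0.015, -0.081]
wrist_force: [0.4, 0.6, -0.4]
width: 0.0421
time: 7.2
tool_pos: [0.4993, -0.11, 0.2075]
ee_rot: [3.13, 0.011, -1.083]
wrist_force: [-4.8, 0.9, 5.7]
width: 0.0426
[0.3851 1.0087 0.3364]
```

View pics/s6.png

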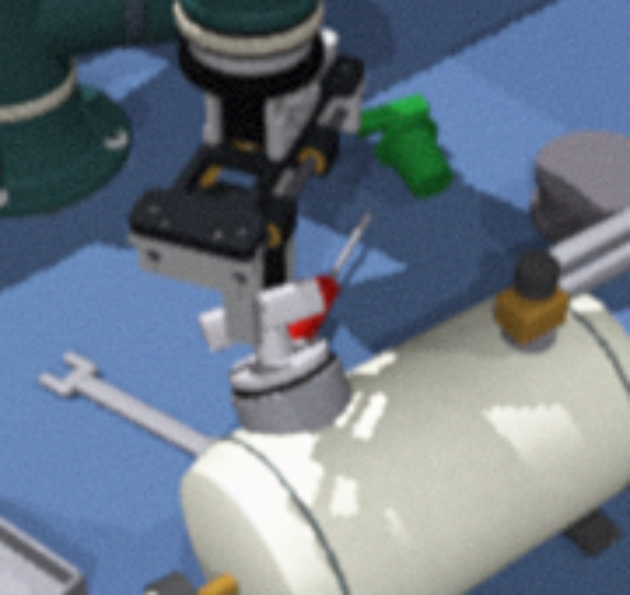

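The fingers touch both ends of the bar and the torque is building, so I'll keep twisting.

```bash
python3 -m inch '0 0 0 0.1 0.55; 0 0 0 0.2 0.55; 0 0 0 0.3 0.55; 0 0 0 0.4 0.55; 0 0 0 0.4 0.55'; python3 - <<'E'
from h import *
print(robot.get_obs()["wrist_torque"],robot.get_obs()["joint_positions"])
im,d=robot.snapshot("scene");cv2.imwrite("pics/s7.png",cv2.resize(im[110:280,210:390],None,fx=3.5,fy=3.5))
E
```

```text
time: 7.67
tool_pos: [0.4979, -0.109, 0.2109]
ee_rot: [3.125, 0.005, -1.488]
wrist_force: [-7.7, 0.6, 6.8]
width: 0.0422
[0.2901 1.6135 0.3057] [-0.3252  0.0098  1.441  -0.0023  1.708   1.1622]
```

View pics/s7.png

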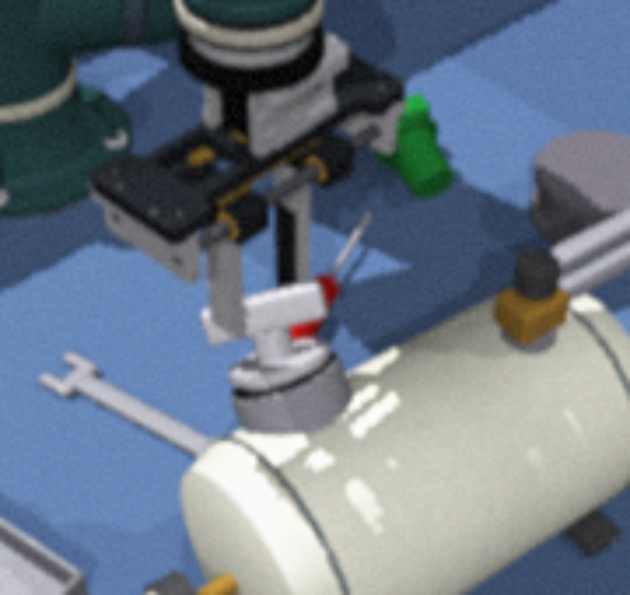

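The bar has started turning, but contact compliance lets the tool creep upward. I'll correct the position as I go on.

```bash
python3 - <<'E'
from h import *
go([.4995,-.1125,.205])
E
python3 -m inch '0 0 0.6 0.1 0.55; 0 0 0.8 0.2 0.55; 0.3 0.2 0.8 0.3 0.55; 0.3 0.2 0.8 0.4 0.55; 0.3 0.2 0.8 0.4 0.55'; python3 - <<'E'
from h import *
print(robot.get_obs()["wrist_torque"],robot.get_obs()["joint_positions"])
im,d=robot.snapshot("scene");cv2.imwrite("pics/s8.png",cv2.resize(im[110:280,210:390],None,fx=3.5,fy=3.5))
go([.4995,-.1125,.206])
E
```

```text
rows: 0.4 -0.1 0.6 0.000
time: 8.13
tool_pos: [0.4966, -0.1115, 0.2048]
ee_rot: [3.127, -0.002, -1.885]
wrist_force: [-2.2, 1.2, 2.3]
width: 0.0426
[0.2751 0.3351 0.0494] [-0.3307  0.0076  1.4552 -0.0021  1.6937  1.5538]
 rows: 0.0 -0.3 -0.2 0.000
```

View pics/s8.png

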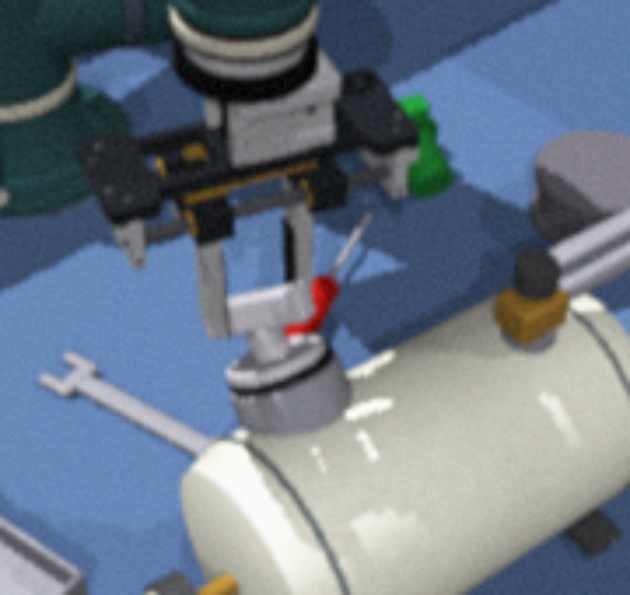

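The torque dropped and the flange has lifted, so the plug is free. I'll turn it further.

```bash
python3 -m inch '0 -0.3 -0.2 0.1 0.55; 0 -0.3 -0.2 0.2 0.55; 0 -0.3 -0.2 0.3 0.55; 0 -0.3 -0.2 0.4 0.55; 0 -0.3 -0.2 0.5 0.55;  0 -0.3 -0.2 0.5 0.55'; python3 - <<'E'
from h import *
print(robot.get_obs()["wrist_torque"],robot.get_obs()["joint_positions"])
im,d=robot.snapshot("scene");cv2.imwrite("pics/s9.png",cv2.resize(im[110:280,210:390],None,fx=3.5,fy=3.5))
im,d=robot.snapshot("top");cv2.imwrite("pics/t9.png",cv2.resize(im[120:240,290:400],None,fx=5,fy=5))
go([.4995,-.1125,.206])
E
```

```text
time: 8.68
tool_pos: [0.5, -0.112, 0.2068]
ee_rot: [3.13, -0.008, -2.379]
wrist_force: [-0.3, 1.1, 0.4]
width: 0.0425
[0.1982 0.148  0.0127] [-0.3297  0.0143  1.4444 -0.0019  1.6971  2.0496]
 rows: 0.1 0.0 0.1 0.000
```

View pics/s9.png

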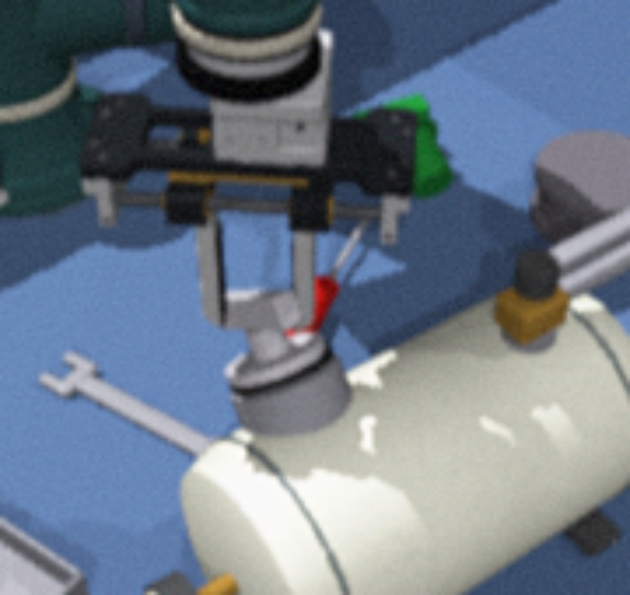

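View pics/t9.png

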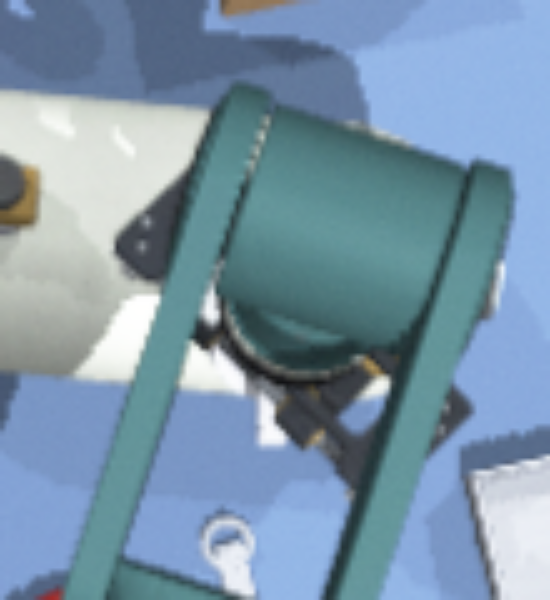

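The bar now points toward the robot, at crop (268,425) in the top view. I'll back off, lift and check the twist.

```bash
python3 -m inch '0 0 0 -0.12 0.55; 0 0 -2 -0.12 0.5; 0 0 -5 -0.12 0.4; 0 0 -8 -0.12 0.3; 0 0 -8 -0.24 0.3; 0 0 -8 -0.36 0.3; 0 0 -8 -0.48 0.3;0 0 -8 -0.6 0.3; 0 0 -8 -0.72 0.3; 0 0 -8 -0.72 0.3'; python3 - <<'E'
from h import *
im,d=robot.snapshot("scene");cv2.imwrite("pics/s10.png",cv2.resize(im[160:260,240:340],None,fx=6,fy=6));np.save("pics/s10.npy",d)
im,d=robot.snapshot("top");cv2.imwrite("pics/t10.png",cv2.resize(im[120:240,290:400],None,fx=5,fy=5))
E
```

```text
time: 9.62
tool_pos: [0.5013, -0.1124, 0.2868]
ee_rot: [3.128, 0.001, -1.652]
wrist_force: [-0.5, -0.8, 0.3]
width: 0.0658
```

View pics/s10.png

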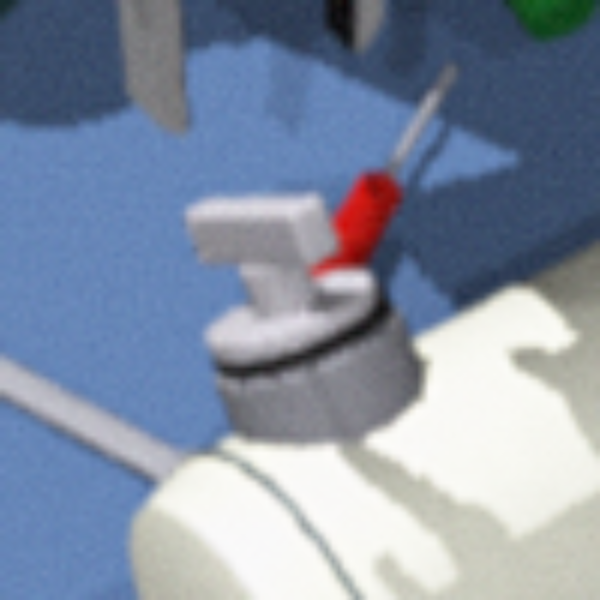

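View pics/t10.png

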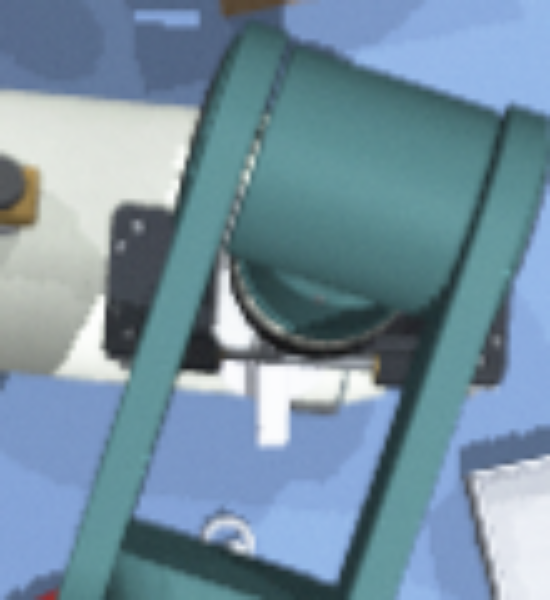

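```bash
python3 - <<'E'
from h import *
C=cloud("scene",np.load("pics/s10.npy")).reshape(-1,3)
L=(C-bar0)@Rneck
m=(np.hypot(L[:,0],L[:,1])<.045)&(abs(L[:,2]-.003)<.011)
q=L[m]; print(len(q),q.min(0),q.max(0))
top=L[(np.hypot(L[:,0],L[:,1])<.045)&(abs(L[:,2]-.014)<.004)]
(cx,cy),(w,h),a=cv2.minAreaRect((top[:,:2]*1e3).astype(np.float32)); print("top face rect",cx,cy,w,h,a,len(top),np.median(top[:,2]))
for p in [(258,442),(288,446)]: print("low end top-view",onz("top",p[0]/5+290,p[1]/5+120,.205))
E
```

```text
228 [-0.0369 -0.0115 -0.0078] [0.0371 0.0112 0.014 ]
top face rect 0.7160453796386719 -1.0240421295166016 73.74317169189453 14.433778762817383 7.872924327850342 85 0.013364867718113353
low end top-view [ 0.4613 -0.1052  0.205 ]
low end top-view [ 0.4591 -0.1208  0.205 ]
```

The bar is about 8° short of square to the receiver, so the plug has turned about 82°, inside the 55–110° window. Now I'll grip it across the bar.

```bash
python3 - <<'E'
from h import *
go([.4996,-.1125,.212],-1.66)
E
```

```text
rows: 0.0 0.1 7.5 0.002
```

```bash
python3 -m inch '0 0.1 3 0 0.5; 0 0.1 6 0 0.6; 0 0.1 7.5 0 0.65; 0 0.1 7.5 0 0.7; 0 0.1 7.5 0 0.75; 0 0.1 7.5 0 0.8; 0 0.1 7.5 0 0.85; 0 0.1 7.5 0 0.9; 0 0.1 7.5 0 1; 0 0.1 7.5 0 1; 0 0.1 7.5 0 1; 0 0.1 7.5 0 1'; python3 - <<'E'
from h import *
o=robot.get_obs(); print(o["wrist_torque"])
im,d=robot.snapshot("scene");cv2.imwrite("pics/s11.png",cv2.resize(im[130:260,220:350],None,fx=4.5,fy=4.5))
n=Rneck[:,2]
for k in(.01,.03,.054,.075):go(o["tool_pos"]+k*n,None,k)
E
```

```text
time: 10.72
tool_pos: [0.5001, -0.1122, 0.2133]
ee_rot: [3.131, 0.001, -1.658]
wrist_force: [-0.3, 1.0, 5.3]
width: 0.016
[0.257  0.0399 0.1132]
0.01 rows: 0.0 0.6 -0.8 0.000
0.03 rows: -0.0 1.7 -2.4 0.000
0.054 rows: -0.0 3.1 -4.4 0.000
0.075 rows: -0.0 4.4 -6.1 0.000
```

View pics/s11.png

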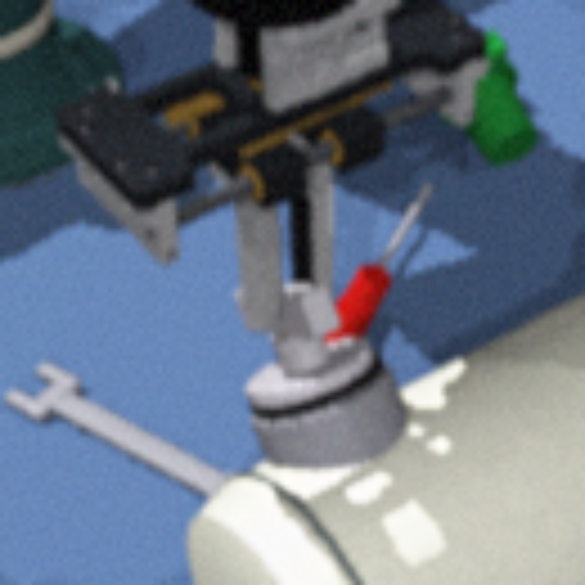

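The bar is gripped at 16.0 mm width. I'll draw it out along the neck axis, slowly at first.

```bash
python3 -m inch '0 0.3 -0.4 0 1; 0 0.6 -0.8 0 1; 0 0.9 -1.2 0 1; 0 1.15 -1.6 0 1'; python3 -m inch '0 0.3 -0.4 0 1; 0 0.6 -0.8 0 1; 0 0.9 -1.2 0 1; 0 1.15 -1.6 0 1;0 1.4 -2 0 1; 0 1.7 -2.4 0 1';  python3 - <<'E'
from h import *
o=robot.get_obs(); print(o["wrist_torque"])
im,d=robot.snapshot("scene");cv2.imwrite("pics/s12.png",cv2.resize(im[110:260,220:370],None,fx=4,fy=4))
E
```

```text
time: 11.1
tool_pos: [0.4885, -0.1114, 0.2291]
ee_rot: [3.13, 0.001, -1.658]
wrist_force: [3.0, -0.3, -3.7]
width: 0.0157
time: 11.6
tool_pos: [0.4711, -0.1098, 0.2533]
ee_rot: [3.129, 0.001, -1.658]
wrist_force: [-0.6, 0.2, -3.0]
width: 0.0154
[ 0.0187  0.202  -0.025 ]
```

View pics/s12.png

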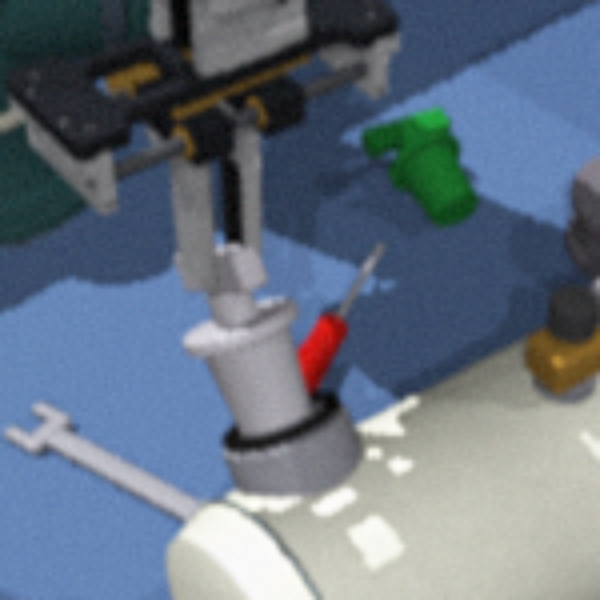

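The plug is 49 mm out with about 3 N of weight. I'll clear it fully along the axis and back toward the robot.

The tool can't tilt, so the plug hangs at 35°. I plan to bring it upright by pivoting it in the pads, pressing its foot gently sideways against the fixed receiver.

```bash
python3 -m inch '0 0.6 -0.8 0 1; 0 1.2 -1.6 0 1; 0 1.7 -2.4 0 1; 0 2.3 -3.2 0 1; 0 4.5 -4.5 0 1; 0 5 -5 0 1; 0 5 -5 0 1; 0 5 -5 0 1'; python3 - <<'E'
from h import *
im,d=robot.snapshot("scene");cv2.imwrite("pics/s13.png",cv2.resize(im[90:260,200:370],None,fx=3.5,fy=3.5));np.save("pics/s13.npy",d)
go([.4305,-.0265,.30],-1.66); go([.4305,-.0265,.18],-1.66)
E
```

```text
time: 12.32
tool_pos: [0.4222, -0.1058, 0.3059]
ee_rot: [3.133, -0.0, -1.658]
wrist_force: [-0.2, 0.3, -3.3]
width: 0.016
 rows: -8.0 -0.1 0.5 0.002
 rows: -8.0 -0.3 12.5 0.002
```

View pics/s13.png

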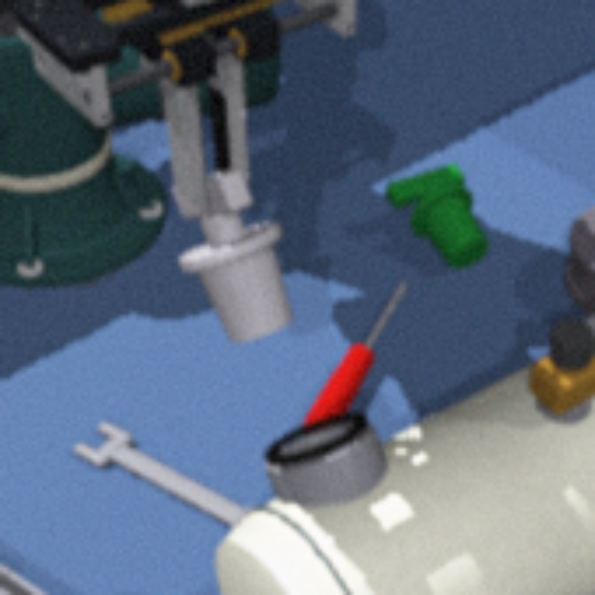

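The plug is out and held at the slant, with the empty neck at crop (325,455). I'll move to the pivoting place in front of the receiver's middle.

```bash
python3 -m inch '-3 0 0 0 1; -6 -0.1 0 0 1; -8 -0.1 0 0 1; -8 -0.2 0 0 1; -8 -0.2 4 0 1; -8 -0.2 8 0 1; -8 -0.3 11 0 1; -8 -0.3 12.5 0 1; -8 -0.3 12.5 0 1; -8 -0.3 12.5 0 1'; python3 - <<'E'
from h import *
print(robot.get_obs()["wrist_torque"])
im,d=robot.snapshot("scene");cv2.imwrite("pics/s14.png",cv2.resize(im[110:280,200:370],None,fx=3.5,fy=3.5));np.save("pics/s14.npy",d)
go([.4908,-.032,.18],-1.66)
E
```

```text
time: 13.2
tool_pos: [0.4304, -0.0264, 0.1786]
ee_rot: [3.128, 0.0, -1.658]
wrist_force: [0.5, 1.0, -3.0]
width: 0.0154
[ 0.0118  0.1053 -0.01  ]
 rows: 0.0 -6.0 -0.0 0.002
```

View pics/s14.png

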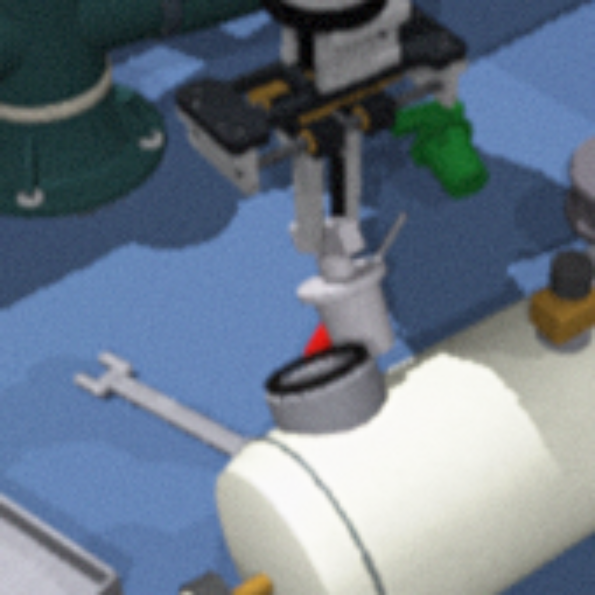

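```bash
python3 -m inch '0 -0.8 0 0 1; 0 -1.5 0 0 1; 0 -2 0 0 1; 0 -2 0 0 1'; python3 -m inch '0 -0.3 0 0 1; 0 -0.6 0 0 1; 0 -0.9 0 0 1; 0 -1.2 0 0 1;0 -1.2 0 0 1'; python3 - <<'E'
from h import *
print(robot.get_obs()["wrist_torque"])
im,d=robot.snapshot("scene");cv2.imwrite("pics/s15.png",cv2.resize(im[110:280,200:370],None,fx=3.5,fy=3.5));np.save("pics/s15.npy",d)
go([.4908,-.032,.18],-1.66)
E
```

```text
time: 13.58
tool_pos: [0.4532, -0.0286, 0.1812]
ee_rot: [3.134, -0.0, -1.659]
wrist_force: [-0.7, -0.3, -3.3]
width: 0.016
time: 14.0
tool_pos: [0.4631, -0.0295, 0.1828]
ee_rot: [3.129, -0.0, -1.658]
wrist_force: [-6.7, 0.0, 3.8]
width: 0.0152
[0.2028 1.9407 0.0077]
 rows: 0.0 -2.8 0.2 0.002
```

View pics/s15.png

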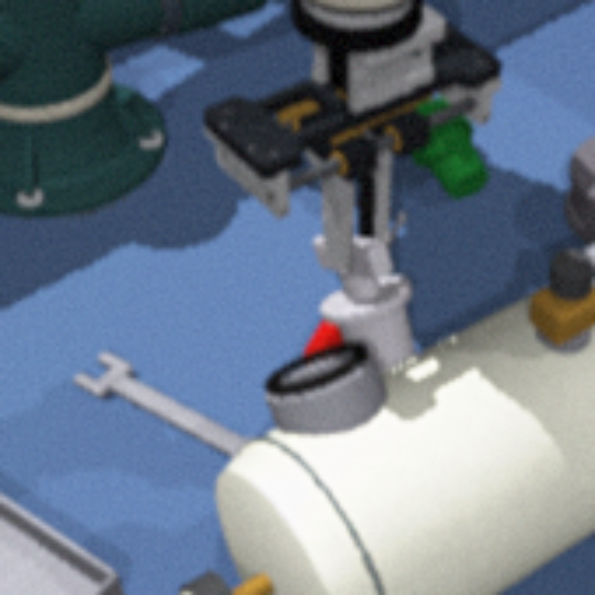

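Contact is about 7 N and the plug is already turning more upright, so I'll continue.

```bash
python3 -m inch '0 -0.3 0.1 0 1; 0 -0.6 0.2 0 1; 0 -0.9 0.2 0 1; 0 -1.2 0.2 0 1;0 -1.5 0.2 0 1;0 -1.8 0.2 0 1; 0 -1.8 0.2 0 1'; python3 - <<'E'
from h import *
print(robot.get_obs()["wrist_torque"])
im,d=robot.snapshot("scene");cv2.imwrite("pics/s16.png",cv2.resize(im[110:280,200:370],None,fx=3.5,fy=3.5));np.save("pics/s16.npy",d)
go([.4908,-.032,.18],-1.66)
E
```

```text
time: 14.63
tool_pos: [0.4801, -0.0309, 0.1803]
ee_rot: [3.126, -0.0, -1.658]
wrist_force: [-3.8, 1.0, -1.2]
width: 0.0155
[0.1231 1.1669 0.0249]
 rows: 0.0 -1.1 0.0 0.002
```

View pics/s16.png

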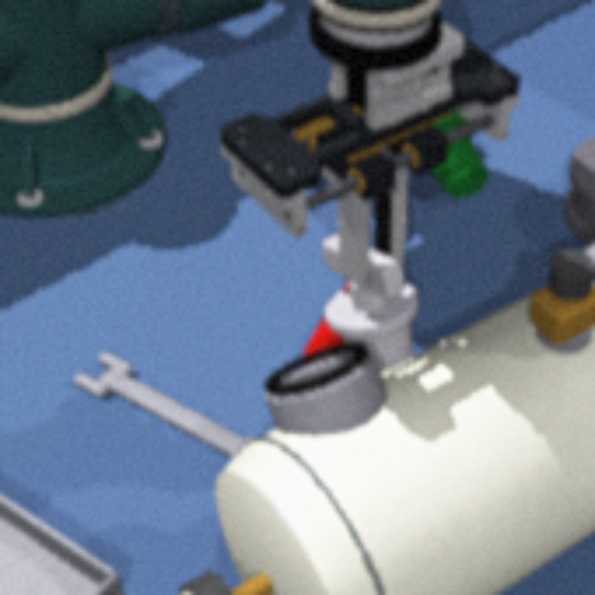

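```bash
python3 -m inch '0 -0.3 0 0 1; 0 -0.6 0 0 1; 0 -0.9 0 0 1; 0 -0.9 0 0 1'; python3 -m inch '0 1 0 0 1; 0 3 -1 0 1; 0 6 -6 0 1; 0 6 -10 0 1;  0 6 -12 0 1; 0 6 -12 0 1;0 6 -12 0 1'; python3 - <<'E'
from h import *
print(robot.get_obs()["wrist_torque"])
im,d=robot.snapshot("scene");cv2.imwrite("pics/s17.png",cv2.resize(im[60:230,200:370],None,fx=3.5,fy=3.5));np.save("pics/s17.npy",d)
E
```

```text
time: 15.02
tool_pos: [0.4894, -0.0317, 0.1798]
ee_rot: [3.127, -0.0, -1.658]
wrist_force: [-3.0, -0.1, -1.1]
width: 0.0157
time: 15.6
tool_pos: [0.433, -0.0269, 0.3034]
ee_rot: [3.135, -0.001, -1.658]
wrist_force: [-0.4, 0.0, -3.2]
width: 0.0157
[-0.0399  0.1216  0.0163]
```

View pics/s17.png

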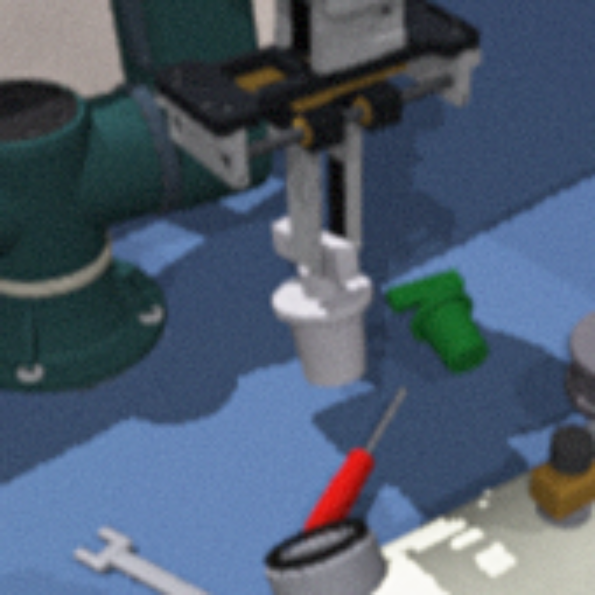

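Nearly upright. I'll measure the remaining tilt from the depth map, using shank slices and the flange top.

```bash
cat > tilt.py <<'E'
from h import *
from scipy.optimize import least_squares
def tilt(d,t,foot=None):
    # fit tapered shank axis: unknown centre xy at z=ref, tilts; radius known taper vs distance along axis from bar centre
    C=cloud("scene",d).reshape(-1,3); L=C-t
    m=(np.hypot(L[:,0],L[:,1])<.05)&(L[:,2]<-.036)&(L[:,2]>-.076)
    q=L[m]
    def f(p):
        a=np.array([p[2],p[3],1]);a/=np.linalg.norm(a); w=q-[p[0],p[1],p[4]]
        s=w@a; r=np.linalg.norm(w-np.outer(s,a),axis=1)
        return np.r_[r-(.0205+.004*(s+.087)/.05),0.3*(p[4]-.005)]
    best=least_squares(f,[0,0,0,0,.005],loss="soft_l1",f_scale=.001)
    p=best.x; print("n",len(q),"bar off mm",p[[0,1,4]]*1e3,"tilt deg x,y",np.degrees(p[2:4]),"rms mm",1e3*np.sqrt(np.mean(best.fun**2)))
    fl=L[(np.hypot(L[:,0],L[:,1])<.045)&(L[:,2]<-.010)&(L[:,2]>-.034)]
    # flange top plane
    z=fl[abs(fl[:,2]-np.median(fl[:,2]))<.01]; A=np.c_[z[:,:2],np.ones(len(z))]
    s=np.linalg.lstsq(A,z[:,2],rcond=None)[0]
    for _ in range(6):
        r=z[:,2]-A@s; k=abs(r)<.003; s=np.linalg.lstsq(A[k],z[k,2],rcond=None)[0]
    print("flange plane axis tilt deg",np.degrees(-s[:2]),"z0",s[2],k.sum(),len(z))
E
python3 - <<'E'
from tilt import *
tilt(np.load("pics/s17.npy"),robot.get_obs()["tool_pos"])
E
```

```text
n 264 bar off mm [-12.7078   2.3507   7.8506] tilt deg x,y [-13.3308   1.217 ] rms mm 1.065972960232966
flange plane axis tilt deg [-12.3244   0.1572] z0 -0.018615913790449107 221 303
```

```bash
python3 - <<'E'
from h import *
d=np.load("pics/s17.npy"); C=cloud("scene",d).reshape(-1,3); L=(C-robot.get_obs()["tool_pos"])@Rt
m=(abs(L[:,1])<.009)&(abs(L[:,0])<.06)&(L[:,2]>-.012)&(L[:,2]<.035); q=L[m]
print("bar pts x range",q[:,0].min(),q[:,0].max())
for x0 in np.arange(-.06,.06,.006):
    k=q[abs(q[:,0]-x0)<.003]
    if len(k):print(round(x0,3),len(k),k[:,2].max(),k[:,1].mean())
f=L[(np.hypot(L[:,0],L[:,1])<.05)&(L[:,2]<-.012)&(L[:,2]>-.034)]
print("flange",f[:,0].min(),f[:,0].max(),f[:,1].min(),f[:,1].max())
b=L[(np.hypot(L[:,0],L[:,1])<.05)&(L[:,2]<-.07)&(L[:,2]>-.1)]
print("foot",b.min(0),b.max(0))
E
```

```text
bar pts x range -0.048379122847916727 0.02670197709552478
-0.048 8 0.012766022985216452 -0.002863837565574051
-0.042 15 0.013525888015365584 -0.006023122221848118
-0.036 14 0.015047337872690913 -0.005976001211395619
-0.03 13 0.01571667306812713 -0.007218472292537453
-0.024 2 -0.0007493362950141691 -0.007439765079522284
-0.018 2 5.732248318474076e-05 -0.006713505849780829
-0.012 2 -0.0020964283332220446 -0.007710901432230338
-0.006 11 0.03377033758257708 0.0032484414432301005
-0.0 30 0.034270471745511566 -0.00041318478824727434
0.006 30 0.0345983676400613 -0.00023013392353439036
0.012 21 0.025467841112955802 -0.004279885096059931
0.018 27 0.027565270412608645 -0.00354182883254957
0.024 55 0.026795049891415512 -0.00014210953674657684
flange -0.035328929103671636 0.027262016731618117 -0.03140074871948565 0.03092588027032746
foot [ 0.0044 -0.02   -0.0758] [ 0.0275  0.0098 -0.0701]
```

```bash
python3 - <<'E'
import cv2
im=cv2.imread("pics/s17.png")[180:420,220:420]; cv2.imwrite("pics/s17c.png",cv2.resize(im,None,fx=2.5,fy=2.5))
E
```

```text
(no output)
```

View pics/s17c.png

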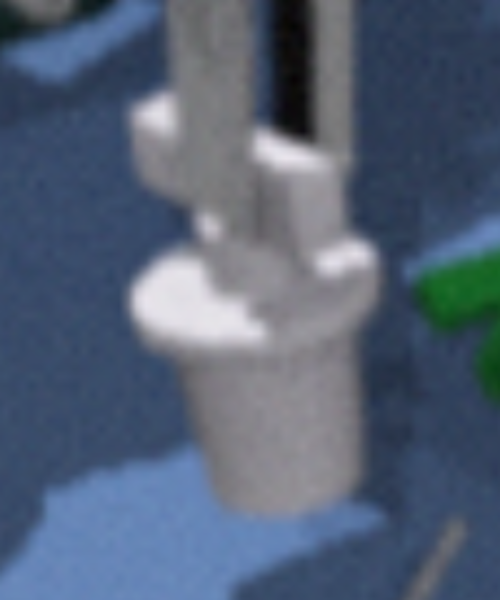

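The depth data show the plug still leaning 12–13° toward the robot, and the bar has slid 11 mm along the pads. I'll do a second, slower push against the receiver.

```bash
python3 - <<'E'
from h import *
go([.468,-.030,.18],-1.66);go([.485,-.0315,.18],-1.66);go([.5,-.0328,.18],-1.66)
E
```

```text
rows: 0.0 -3.8 12.0 0.002
 rows: 0.0 -5.5 12.0 0.002
 rows: 0.0 -7.0 12.0 0.002
```

```bash
python3 -m inch '0 -2 3 0 1; 0 -3.8 7 0 1; 0 -3.8 11 0 1; 0 -3.8 12 0 1; 0 -3.8 12 0 1; 0 -4.5 12 0 1; 0 -5 12 0 1; 0 -5.5 12 0 1; 0 -5.8 12 0 1; 0 -6.1 12 0 1; 0 -6.4 12 0 1; 0 -6.7 12 0 1; 0 -7 12 0 1; 0 -7 12 0 1'; python3 - <<'E'
from tilt import *
d=robot.snapshot("scene")[1];np.save("pics/s18.npy",d); t=robot.get_obs()["tool_pos"]
C=cloud("scene",d).reshape(-1,3); L=(C-t)@Rt
q=L[(abs(L[:,1])<.009)&(abs(L[:,0])<.06)&(L[:,2]>-.012)&(L[:,2]<.035)]
for x0 in np.arange(-.06,.06,.006):
    k=q[abs(q[:,0]-x0)<.003]
    if len(k):print(round(x0,3),len(k),k[:,2].max())
E
```

```text
time: 16.82
tool_pos: [0.5004, -0.0327, 0.1798]
ee_rot: [3.129, -0.0, -1.658]
wrist_force: [-3.4, 0.0, -1.3]
width: 0.0158
-0.054 1 0.01374794073450794
-0.048 20 0.016335645635350393
-0.042 17 0.01609015615564499
-0.036 14 0.017628515266599476
-0.03 10 0.01708431009389802
-0.018 1 -0.006279599677141534
-0.012 1 -0.011775763026274477
-0.006 17 0.033553904270084534
-0.0 10 0.03188575258543935
0.006 23 0.03447487641926916
0.012 21 0.023243478569798692
0.018 36 0.022604239552442867
0.024 23 0.021718888889635024
0.048 1 -0.011782721478291347
0.054 9 -0.008594966274608346
```

The tilt is down to about 5°, with little extra slide. I'll push about 7 mm more.

```bash
python3 -m inch '0 -0.2 0 0 1; 0 -0.4 0 0 1; 0 -0.6 0 0 1; 0 -0.8 0 0 1; 0 -0.8 0 0 1'; python3 -m inch '0 1 0 0 1; 0 3 -1 0 1; 0 6 -6 0 1; 0 6 -10 0 1;  0 6 -12 0 1; 0 6 -12 0 1;0 6 -12 0 1'; python3 - <<'E'
from tilt import *
im,d=robot.snapshot("scene");np.save("pics/s19.npy",d); t=robot.get_obs()["tool_pos"]
cv2.imwrite("pics/s19.png",cv2.resize(im[90:190,240:340],None,fx=5,fy=5))
C=cloud("scene",d).reshape(-1,3); L=(C-t)@Rt
q=L[(abs(L[:,1])<.009)&(abs(L[:,0])<.06)&(L[:,2]>-.012)&(L[:,2]<.035)]
for x0 in np.arange(-.06,.06,.006):
    k=q[abs(q[:,0]-x0)<.003]
    if len(k):print(round(x0,3),len(k),k[:,2].max())
tilt(d,t)
E
```

```text
time: 17.28
tool_pos: [0.5087, -0.0334, 0.1795]
ee_rot: [3.129, -0.0, -1.658]
wrist_force: [-2.5, 0.7, -0.6]
width: 0.0157
time: 17.87
tool_pos: [0.4519, -0.0285, 0.303]
ee_rot: [3.138, -0.001, -1.658]
wrist_force: [0.2, -0.4, -3.1]
width: 0.0156
-0.054 2 0.0201289690753933
-0.048 17 0.02180519312963841
-0.042 19 0.022011576681041256
-0.036 19 0.022287821823165743
-0.03 11 0.020518052776662132
-0.018 1 -0.0006658271958971951
-0.012 5 0.022732867690939407
-0.006 19 0.03309199405839308
-0.0 20 0.03284922256958772
0.006 21 0.03349992947427183
0.012 24 0.03194445040399946
0.018 45 0.023971861405788053
0.024 25 0.021495684024628814
n 245 bar off mm [-15.5079   1.985   13.0821] tilt deg x,y [-1.9849 -0.1191] rms mm 0.9562454974985858
flange plane axis tilt deg [-1.4054 -0.8121] z0 -0.017572841084118135 260 318
```

View pics/s19.png

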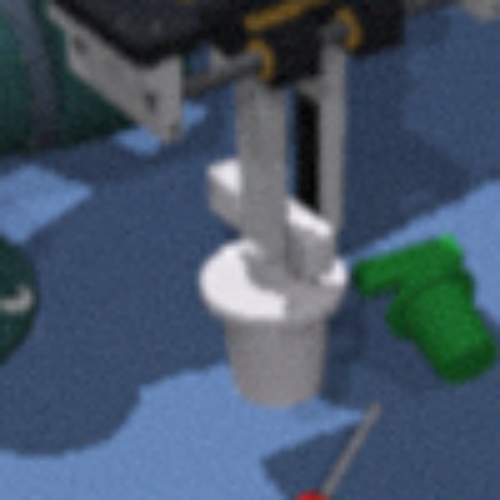

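Tilt is now at most 2°. The foot is about 76 mm below the TCP, and the plug axis is 13 mm behind it toward the robot. I'll carry it over the tray.

```bash
python3 - <<'E'
from h import *
go([.408,-.342,.303],-1.66);go([.408,-.342,.11],-1.66)
E
```

```text
rows: 31.6 1.5 -0.2 0.002
 rows: 31.6 1.4 19.1 0.002
```

```bash
python3 -m inch '3 1 0 0 1; 6 1.5 0 0 1; 9 1.5 0 0 1; 12 1.5 0 0 1; 15 1.5 0 0 1; 18 1.5 0 0 1; 21 1.5 0 0 1; 24 1.5 0 0 1; 27 1.5 0 0 1; 30 1.5 0 0 1; 31.6 1.4 0 0 1; 31.6 1.4 3 0 1; 31.6 1.4 6 0 1; 31.6 1.4 9 0 1; 31.6 1.4 12 0 1; 31.6 1.4 15 0 1; 31.6 1.4 17 0 1; 31.6 1.4 18 0 1; 31.6 1.4 18 0 1'; python3 - <<'E'
from h import *
go([.408,-.342,.081],-1.66)
im,d=robot.snapshot("scene");cv2.imwrite("pics/s20.png",cv2.resize(im[150:350,90:290],None,fx=3,fy=3)); np.save("pics/s20.npy",d)
im,d=robot.snapshot("top");cv2.imwrite("pics/t20.png",cv2.resize(im[180:300,360:480],None,fx=5,fy=5))
E
```

```text
time: 19.5
tool_pos: [0.4058, -0.3393, 0.1156]
ee_rot: [3.125, 0.006, -1.658]
wrist_force: [-0.1, -0.1, -4.1]
width: 0.0157
 rows: 0.3 -0.3 3.5 0.002
```

View pics/s20.png

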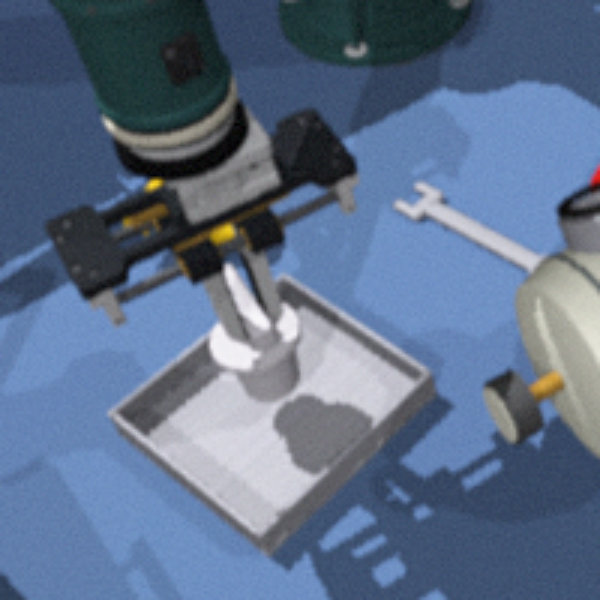

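The plug hangs upright over the middle of the tray, with its foot at crop (270,390). I'll lower it slowly.

```bash
python3 -m inch '0.3 -0.3 0.7 0 1; 0.3 -0.3 1.4 0 1; 0.3 -0.3 2 0 1; 0.3 -0.3 2.5 0 1; 0.3 -0.3 2.9 0 1; 0.3 -0.3 3 0 1; 0.3 -0.3 3 0 1'; python3 - <<'E'
from tilt import *
im,d=robot.snapshot("scene"); t=robot.get_obs()["tool_pos"]; cv2.imwrite("pics/s21.png",cv2.resize(im[190:310,120:240],None,fx=5,fy=5))
tilt(d,t)
E
```

```text
time: 20.18
tool_pos: [0.4101, -0.3446, 0.0899]
ee_rot: [3.131, 0.001, -1.658]
wrist_force: [-0.2, -1.1, -2.5]
width: 0.0155
n 174 bar off mm [-17.1463   2.3646   8.8132] tilt deg x,y [-1.9137 -0.4558] rms mm 0.8400408421736183
flange plane axis tilt deg [-1.6798  0.4401] z0 -0.021328127511811054 273 319
```

View pics/s21.png

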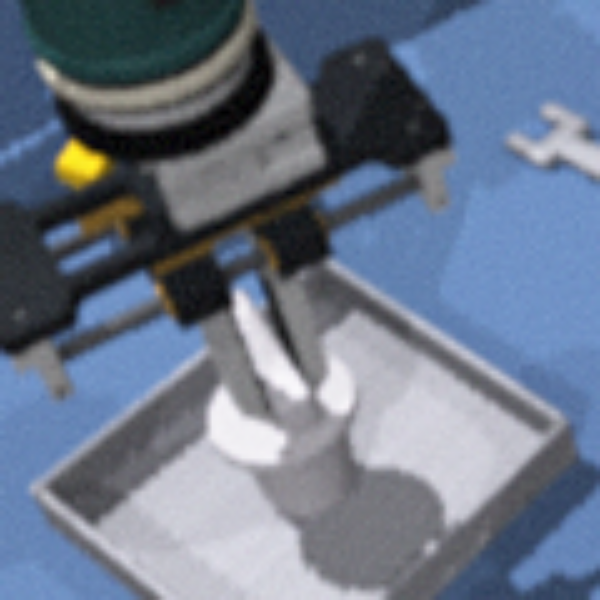

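```bash
python3 -m inch '0 0 0.15 0 1; 0 0 0.3 0 1; 0 0 0.4 0 1; 0 0 0.5 0 1; 0 0 0.5 0 1'; python3 -m inch '0 0 0.1 0 1; 0 0 0.2 0 1; 0 0 0.2 0 1'; python3 -m inch '0 0 0.1 0 1; 0 0 0.2 0 1; 0 0 0.2 0 1'
```

```text
time: 20.65
tool_pos: [0.4103, -0.3449, 0.0857]
ee_rot: [3.132, -0.0, -1.658]
wrist_force: [-0.3, 0.2, -2.5]
width: 0.016
time: 20.9
tool_pos: [0.4109, -0.3451, 0.0854]
ee_rot: [3.134, -0.001, -1.658]
wrist_force: [-0.6, 1.5, 3.9]
width: 0.016
time: 21.15
tool_pos: [0.4117, -0.3454, 0.0852]
ee_rot: [3.136, -0.002, -1.658]
wrist_force: [0.4, 2.4, 6.8]
width: 0.0158
```

It touched at z≈0.0855 with about 10 N. I'll press slightly so the foot seats flat, and check.

```bash
python3 -m inch '0 0 0.15 0 1; 0 0 0.15 0 1'; python3 - <<'E'
from tilt import *
im,d=robot.snapshot("scene"); t=robot.get_obs()["tool_pos"]; cv2.imwrite("pics/s22.png",cv2.resize(im[190:310,120:240],None,fx=5,fy=5))
tilt(d,t)
E
```

```text
time: 21.32
tool_pos: [0.4122, -0.3455, 0.085]
ee_rot: [3.138, -0.003, -1.658]
wrist_force: [-1.3, 2.4, 6.6]
width: 0.0158
n 180 bar off mm [-18.3338   3.0766   6.7267] tilt deg x,y [-1.93   -0.2378] rms mm 7.220881271107196
flange plane axis tilt deg [ 0.2239 -0.9131] z0 -0.02109835410049405 277 310
```

View pics/s22.png

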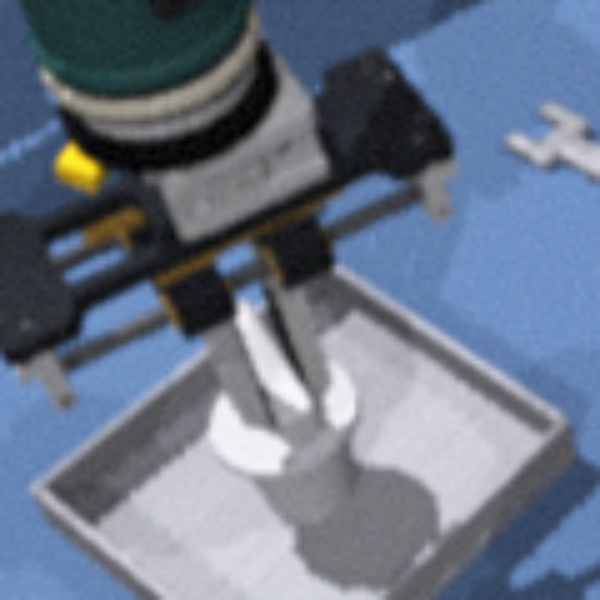

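The flange reads level (0.2°), so I'll release slowly and lift straight up.

```bash
python3 -m inch '0 0 -0.05 0 0.82; 0 0 -0.05 0 0.8; 0 0 -0.05 0 0.78; 0 0 -0.05 0 0.75; 0 0 -0.05 0 0.7; 0 0 -0.05 0 0.6;  0 0 -0.05 0 0.5; 0 0 -0.05 0 0.4; 0 0 -0.05 0 0.4; 0 0 -0.05 0 0.4; 0 0 -2 0 0.4; 0 0 -5 0 0.4; 0 0 -9 0 0.4; 0 0 -13 0 0.4; 0 0 -16 0 0.4; 0 10 -18 0 0.4; 0 10 -18 0 0.4; 0 10 -18 0 0.4; 0 10 -18 0 0.4'; python3 - <<'E'
from h import *
im,d=robot.snapshot("scene");cv2.imwrite("pics/s23.png",im)
np.save("pics/s23.npy",d)
im,d=robot.snapshot("top");cv2.imwrite("pics/t23.png",im)
np.save("pics/t23.npy",d)
E
```

```text
time: 22.95
tool_pos: [0.3111, -0.3368, 0.2679]
ee_rot: [3.14, -0.007, -1.661]
wrist_force: [0.8, -0.7, 0.2]
width: 0.0563
```

View pics/s23.png

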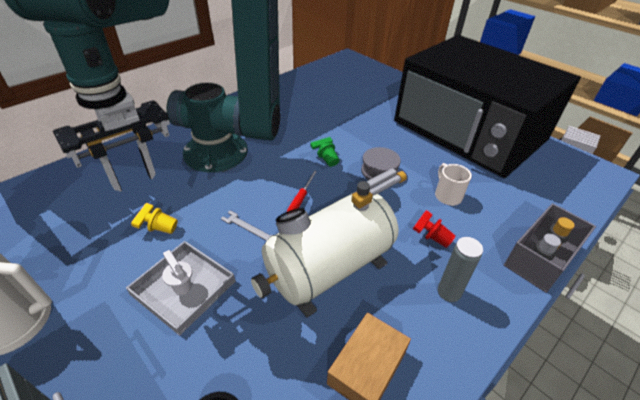

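View pics/t23.png

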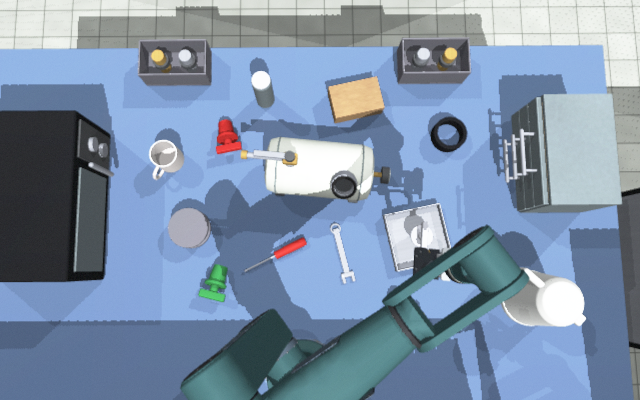

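The plug stands in the tray (scene (178,280)), the neck is empty and the lever lies over the pipe. I'll do final checks on plug tilt and height, lever angle, and whether other objects moved.

```bash
python3 - <<'E'
from tilt import *
d=np.load("pics/s23.npy"); C=cloud("scene",d).reshape(-1,3)
near=C[(abs(C[:,0]-.397)<.08)&(abs(C[:,1]+.343)<.08)&(C[:,2]>.09)&(C[:,2]<.12)]
c=(near.min(0)+near.max(0))/2; print("bar",near.min(0),near.max(0))
tilt(d,np.array([c[0],c[1],.004+.087-.005]))
a,b=cv2.imread("pics/scene0.png"),cv2.imread("pics/s23.png")
T=cloud("top",np.load("pics/t23.npy")); t=(T.reshape(-1,3)-piv)@Rt
q=t[(abs(t[:,0])<.03)&(t[:,1]>.02)&(t[:,1]<.1)&(t[:,2]>0)&(t[:,2]<.015)]
k=np.polyfit(q[:,1],q[:,0],1); print("lever: dx/dy vs pipe",k,len(q),"angle",np.pi/2+k[0])
df=cv2.absdiff(cv2.GaussianBlur(cv2.imread("pics/top0.png"),(5,5),0),cv2.GaussianBlur(cv2.imread("pics/t23.png"),(5,5),0)).max(2)
for n,(u,v) in dict(filter=(189,228),red=(228,135),green=(214,282),screw=(290,248),wrench=(342,255),mug=(163,156),ring=(448,134),wood=(355,98),can=(263,88)).items(): print(n,df[v-18:v+18,u-18:u+18].mean())
im=cv2.imread("pics/s23.png")[225:335,120:240];cv2.imwrite("pics/s23c.png",cv2.resize(im,None,fx=5,fy=5,interpolation=cv2.INTER_CUBIC))
E
```

```text
bar [ 0.3603 -0.3532  0.09  ] [ 0.4351 -0.3325  0.1086]
n 153 bar off mm [-0.7404  0.7429  5.8927] tilt deg x,y [ 0.6882 -0.0291] rms mm 3.1059786105550864
flange plane axis tilt deg [ 0.4678 -0.3235] z0 -0.022125503607435665 361 405
lever: dx/dy vs pipe [ 0.0093 -0.0013] 182 angle 1.5801054019779561
filter 64.63425925925925
red 7.408179012345679
green 27.041666666666668
screw 17.805555555555557
wrench 7.984567901234568
mug 13.344907407407407
ring 5.217592592592593
wood 8.75925925925926
can 6.2253086419753085
```

View pics/s23c.png

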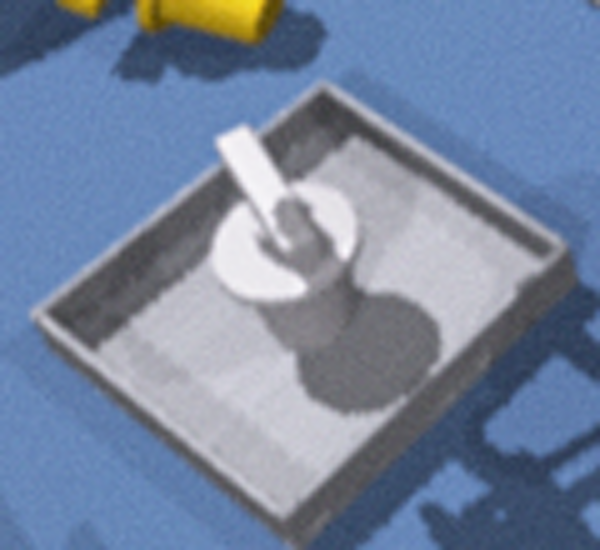

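The plug stands level (≤0.7°) and the lever reads about 1.57. The image differences at the filter and green plug come from the arm's shadow; both are at the same pixels as before. Handing in.

```bash
python3 -c "
from bench import robot
print(robot.get_obs()['time'],robot.get_obs()['wrist_force']); print(robot.close_job())"
```

```text
23.05 [0.65911367 0.52236037 0.32209882]
the job is handed in; nothing more can be done
None
```

The valve is open and the plug stands upright on its narrow end in the tray. I handed the job in at 23.05 s.

**What I did**
- **Valve:** I swept the lever with closed fingers until it reached its stop over the outlet pipe, with about 8 N at the end, and left it open.
- **Plug:** I twisted it about 82° with the fingers against both ends of the bar, then drew it out along the neck's axis.
- **Uprighting:** The tool cannot tilt, so I turned the plug upright in the pads by pressing its foot sideways against the fixed receiver with about 7 N.
- **Placing:** I lowered it into the tray in steps of about 1 mm, with about 10 N at contact, and released it.

**Last checks**
- The lever measured 1.58 rad against 1.57 for fully open.
- The plug tilts less than 1° and its bar height fits the foot resting on the tray floor.
- The wrist force read under 1 N at the end, with the gripper clear of the plug.
- The filter, tools and coloured plugs showed at the same pixels as before.

**What disagreed**
- The first push left the plug leaning 12–13°, and the bar slid about 11 mm along the pads. A second push corrected the lean.
- While the gripper was still holding the plug in the tray, one tilt estimate fitted badly (7 mm error). The flange reading then, and the checks after release, showed it level.
- The image comparison showed a large difference at the filter and a smaller one at the green plug. I put it down to the arm's shadow, since both were at the same pixels.

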